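Eject a flush plug-in unit from behind the rack

TASK

The plug-in unit sits flush in the front of the small equipment rack and has nothing to pull on. Take the ejector tool, feel across the rear board with the end of its rod, pressing lightly, until you find the ejector hole that cannot be seen, put the rod through it and push the unit out until it stands about 20 mm proud of the front, without ever leaning hard on the rack or touching it with the gripper. Then draw the tool out and lay it back down on the bench, leaving the unit standing out and the things round about where they are.

Things in the scene. Friction and masses are not known exactly. Their poses are not given: they have to be found in the camera images.
- rack: Low grey sheet-metal equipment rack screwed to the bench, 110 deep (its x) x 180 wide (its y) x 64 mm tall with feet. Origin: centre of its underside, on the bench. -x is its front (aluminium panels), +x points out of its rear, z up. The rear is open: the edges of top, bottom and side plates stand at x = +55 mm, and the rear board lies 15 mm inside them. All rigid.
- rack_rear (a point): Centre of the smooth rear board's rear face: rack x = +40, y = 0, z = 34 mm; rack's axes. Free face: 40 mm to each side (y; cheeks there stand 4 mm proud), 27 mm up and down. The thin board (4 mm) takes 25 N at most. Its one hole, 13 mm wide (y) x 18 tall, goes right through, centred at this height, but anywhere from y = -22 to +22 mm of this point: measured nowhere, feel for it.
- plug_in (a joint): How far the plug-in unit (aluminium front panel 108 x 52 mm, middle of the rack's front) stands out of the front, m: 0 = home and flush, grows as it slides towards the rack's -x, stop at 0.06. Stiff, about 5 N of friction; stays where it is left. Its back wall, wider than the hole's whole range, is 14 mm in from the board's rear face (10 mm past the board) while home.
- ejector_grip (a point): Ejector tool, about 90 g, lying on the bench: black handle 70 long x 20 x 20 mm with flat sides, and a straight steel rod 8 mm thick and 75 mm long out of one end. This point is the centre of the handle, 10 mm above the bench as it lies; its x axis runs along the tool, the rod points to its -x.
- ejector_tip (a point): Centre of the flat end of the ejector's rod, 110 mm from the handle's centre along the tool's -x.
- tape_1_mid (a point): Bystander: black roll of tape lying flat, 55 mm across, 19 mm high; its centre.
- mini_cutter_mid (a point): Bystander: yellow-handled stripping pliers lying flat, 59 x 120 x 11 mm; about its middle.
- measuring_cup_mid (a point): Bystander: clear mixing cup standing upright, 52 mm across, 45 mm high; its centre.
- ejector: The ejector tool as a whole; origin on the bench under the handle's centre (10 mm below ejector_grip), same axes: x along the tool, rod towards -x.
- ball_vise: Standing obstacle, not used: heavy ball vice fixed to the bench behind and to the left of the rack, 207 mm tall, about 190 x 274 mm over all; origin under its middle, on the bench. Keep the arm clear of it.

How it is judged (in metres and radians):
On the way, in this order (a step that is already met when the one before it is completed fails the run):
1. the ejector's rod has gone through the hole in the rear board (x of ejector_tip in the frame of rack between -0.01 and 0.034 m and x of ejector_grip in the frame of rack above 0.055 m and y of ejector_tip in the frame of rack between -0.035 and 0.035 m and z of ejector_tip in the frame of rack between 0.02 and 0.048 m and value of joint plug_in below 0.012 m), for 0.05 s.
2. with the rod in the hole, the unit has been pushed out of the front (value of joint plug_in above 0.014 m and x of ejector_tip in the frame of rack below 0.02 m and x of ejector_grip in the frame of rack above 0.055 m), for 0.1 s.
At the end, for the whole second after the job is handed in: The plug-in unit stands 14 to 28 mm out of the rack's front, and the ejector lies at rest on the bench (handle centre below 14 mm, rod end below 20 mm), let go and not touching the rack (value of joint plug_in between 0.014 and 0.028 m and height (world z) of ejector_grip below 0.014 m and height (world z) of ejector_tip below 0.02 m and contact force between ejector and rack below 0.05 N and contact force between ejector and the fingers below 0.05 N and linear speed of ejector below 0.02 m/s).
It fails at once if the tool pressed on the rack with more than 25 N (contact force between ejector and rack above 25 N).
It fails at once if the gripper or arm pressed on the rack itself (contact force between any of the fingers, the arm and rack above 3 N).
It fails at once if the unit pushed out so far (over 35 mm) that it could drop (value of joint plug_in above 0.035 m).
It fails at once if a bystander shifted by more than 25 mm (distance of any of tape_1_mid, mini_cutter_mid, measuring_cup_mid from where it was at the start of the episode above 0.025 m).
It also fails if it takes over 67 s, if anything falls off the work surface, if the arm or the gripper's body presses on something with over 40 N, if the wrist force passes 120 N, or if a joint passes its speed limit or range.

ROBOT

A 6-joint arm with a two-finger parallel gripper is mounted at the origin on a cart in front of the work surface, level with it; the furniture and walls round the work are solid. World frame = base frame: x ahead of the robot, y to its left, z up, the work surface at z = 0. Lengths are in m, angles in degrees, forces in N, time in s.
With the tool pointing down it reaches from about 0.4 to 0.825 m from the base axis. Payload 7 kg.
Tool frame: the origin (TCP) lies midway between the tips of the shut fingers; the grasp point (between the pads) lies 19 mm behind it; z points along the fingers, y is the line along which they close (so a half turn about z gives the same grasp; the last joint's range is limited). The gripper opens to 88 mm and grips with 3 to 60 N. Pads are 19 mm wide; open, the fingers measure 130 mm over their backs; the gripper's body (78 mm by 193 mm) begins 47 mm behind the grasp point.
Start: joints at [-54.654, 20.546, 0.682, 0, -70.136, -16.507], TCP at [0.218, -0.639, 0.227] pointing down, gripper open.
Joint ranges: [-176.03, 176.03], [-82.01, 121.73], [-58.28, 71.71], [-173.87, 95.51], [-174.79, -0.11], [-173.66, 173.66]. Speed limits (degrees/s): [136.94, 136.94, 172.46, 180, 180, 180].

INTERFACE

Orientations are given as [roll, pitch, yaw] about the fixed x, y, z axes, in that order (R = Rz(yaw) Ry(pitch) Rx(roll)).
In Python, from plant import r gives the robot as it stands. The module is installed in compiled form; this text tells all that it offers.
- The arm moves only by the tool play_rows, never from a script. Its argument "rows" is a list of rows, each an object with "slide": the shift along the tool's x, y, z as a fraction of full scale, a list of three; "delta_rot": the turn, a rotation vector about the tool's x, y, z as a fraction of full scale, a list of three; "fingers": the opening, from -1 (shut) to 1 (fully open). In form: [{"slide": [x, y, z], "delta_rot": [rx, ry, rz], "fingers": fingers}, ...]. A call has 1 to 8 rows; each row shifts and turns the commanded pose from where the row before left it, along the tool's axes as they then stand; what a row does not reach is not made up. Full scale, the value 1, is 0.15 m for a shift and 0.08 rad for a turn. A row lasts 1/8 s, in which the tool goes at most 62.5 mm and 10.7 degrees, less where a joint would pass 70% of its speed; a pose out of reach is approached as far as the arm can. A call with a number of a shift or a turn outside -1 to 1 is refused whole. A call with a gripper value outside its range is refused whole. The fingers move at their own pace and stop on an object; "squeeze" is the grip in N (left out, the last holds). Time passes only in rows, so rows that do not move let the fingers close. It gives the time, the measured TCP pose, the force, the opening and the grip force at its end, in the units of the state.
- r.get_state(): the state, without advancing time (a new reading comes with each control period).
- r.capture(name): name is "scene" or "top" or "wrist"; returns a dict with "image" (384x512x3 uint8, blue, green, red), "fx", "fy", "cx", "cy" (pixels), "R" (3x3) and "t" (3): a world point X has camera coordinates R X + t; the wrist camera has in their place "T_tool_cam" (4x4, takes a point from camera to tool coordinates, whose origin is the TCP and whose axes are the flange's). Camera axes: x right, y down, z forward; pixel columns grow to the right and rows downward; lengths in m; the calibration is good to about 2 mm. A picture is of the moment at which its call begins: read the wrist's pose just before it. There is no depth.
- r.close_job(): hands the job in; it is judged then, once.
The state is a dict: "time_s": time; "joints": joint angles; "qd": joint speeds; "joint_torque": joint torques, N m; "tcp_pos": TCP position; "eef_rot": TCP orientation; "contact_force": force on the tool from outside, world axes, zero at the start; "moment": the same for the moment, N m; "gripper_width": finger opening in m; "gripper_force": force on a finger pad.
Only numpy, scipy, OpenCV 4.12 (cv2) and the standard library are available. Lean on these libraries where they do the work, as an engineer would, in place of code of your own. Each camera call takes 0.05 s, during which the arm holds its last target. There are 200 camera calls.

## Working session

There is one attempt and no reset: what is moved stays moved. The work goes in short steps, Python scripts to look and compute and a tool call to move; the robot and the scene stay as the last step left them, time stands still between calls to the robot, and variables do not carry over. Pictures are saved under pics/ and viewed, at most 10 in all, crops included, and the job is handed in when it is done.

Besides the shell and the picture viewer there is one more tool, called after "Emit:" by a JSON object that holds its "name" and its "arguments", one argument or row to a line. play_rows: Moves the arm, as the interface text tells. Shift numbers are shares of 0.15 m and turn numbers shares of 0.08 rad, none past 1 either way. Its arguments: {"type":"object","properties":{"rows":{"type":"array"},"squeeze":{"type":"number"}},"required":["rows"]}

```bash
mkdir -p pics
python3 - <<'E'
from plant import r
import cv2,pickle
s=r.get_state();print(s)
d={}
for n in("scene","top"):
    c=r.capture(n);d[n]=c;cv2.imwrite(f"pics/{n}0.png",c["image"])
    print(n,c["fx"],c["cx"],c["cy"],c["R"],c["t"])
pickle.dump(d,open("d0.pkl","wb"))
E
```

```text
{'time_s': 0.0, 'joints': array([-5.46542334e+01,  2.05906400e+01,  6.32331043e-01, -1.99007522e-02,
       -7.01363608e+01, -1.65062048e+01]), 'qd': array([ 0.00501834, -0.029873  , -0.09618427, -0.00258549, -0.00702909,
       -0.07573119]), 'joint_torque': array([ 9.13797812e-04, -5.82720208e+01,  2.93062913e+01,  6.99699104e+00,
        6.91094989e-03, -1.58930366e-04]), 'tcp_pos': array([ 0.21776764, -0.63837219,  0.2256214 ]), 'eef_rot': array([ 1.79903916e+02, -8.96313795e-03, -1.61167208e+02]), 'contact_force': array([-0.22344612,  0.24118382, -0.53960545]), 'moment': array([-1.34210565e-02,  1.56754418e-02, -5.95312201e-05]), 'gripper_force': 0.0, 'gripper_width': 0.08771949451086186}
scene 467.3557459848168 256.4158487795763 186.86860749202702 [[-0.83349585 -0.5524606   0.00848189]
 [-0.2330791   0.33764458 -0.91195958]
 [ 0.50095788 -0.76209148 -0.41019238]] [0.48836369 0.17297989 1.11813227]
top 446.2628582703562 254.0692338313091 190.0553709365364 [[ 2.39346992e-03 -9.99884275e-01 -1.50235886e-02]
 [-9.91286320e-01 -3.93688672e-04 -1.31724246e-01]
 [ 1.31703087e-01  1.52079559e-02 -9.91172545e-01]] [0.03107005 0.58209271 1.28007082]
```

View pics/scene0.png

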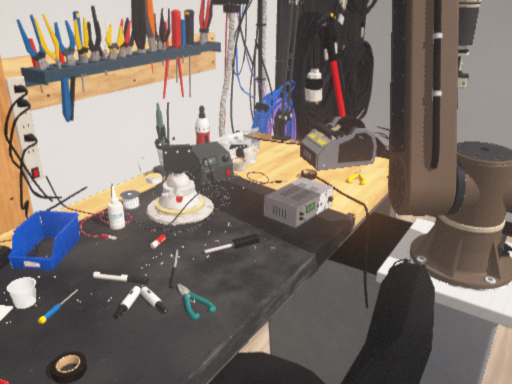

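View pics/top0.png

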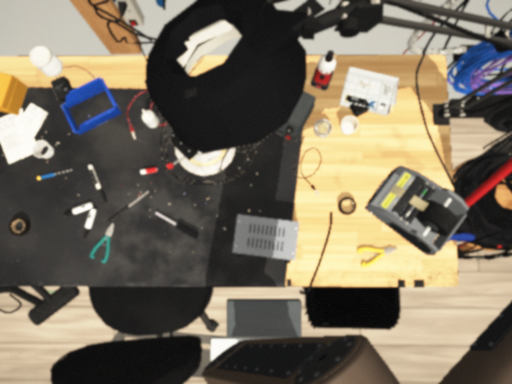

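The top view shows the rack at about (265,237) and the ejector at about (176,222), with the rod pointing up-left. The tape is at (347,205) or (19,223). I need enlarged crops.

```bash
cat > h.py <<'E'
import numpy as np
def ray(c,u,v,z):
    R=np.array(c["R"]);t=np.array(c["t"]);o=-R.T@t
    d=R.T@np.array([(u-c["cx"])/c["fx"],(v-c["cy"])/c["fy"],1]);return o+d*(z-o[2])/d[2]
def proj(c,X):
    p=np.array(c["R"])@X+c["t"];return c["fx"]*p[0]/p[2]+c["cx"],c["fy"]*p[1]/p[2]+c["cy"]
E
python3 - <<'E'
import pickle,cv2,numpy as np
from h import *
d=pickle.load(open("d0.pkl","rb"))
a=cv2.resize(d["top"]["image"][185:285,140:310],None,fx=4.5,fy=4.5,interpolation=2)[:, :765]
b=cv2.resize(d["scene"]["image"][165:265,195:345],None,fx=5,fy=5,interpolation=2)
cv2.imwrite("pics/a.png",a);cv2.imwrite("pics/b.png",b)
for n in d: print(n,-np.array(d[n]["R"]).T@d[n]["t"])
E
```

```text
scene [-0.11277006  1.06351505  0.61225775]
top [0.40835689 0.01182836 1.34591355]
```

View pics/a.png

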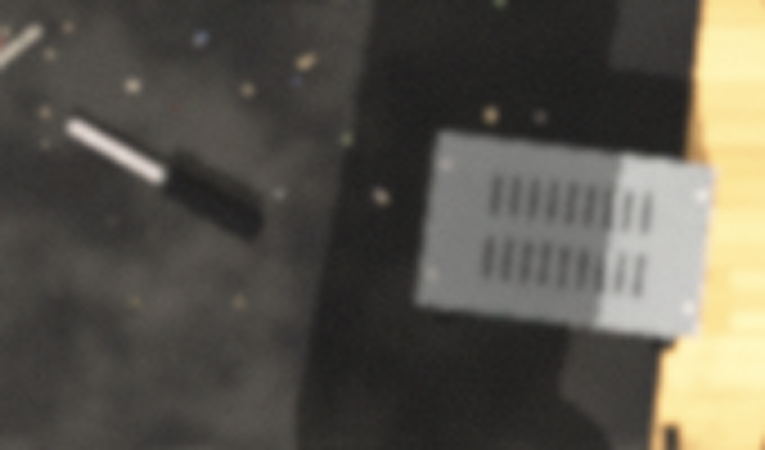

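View pics/b.png

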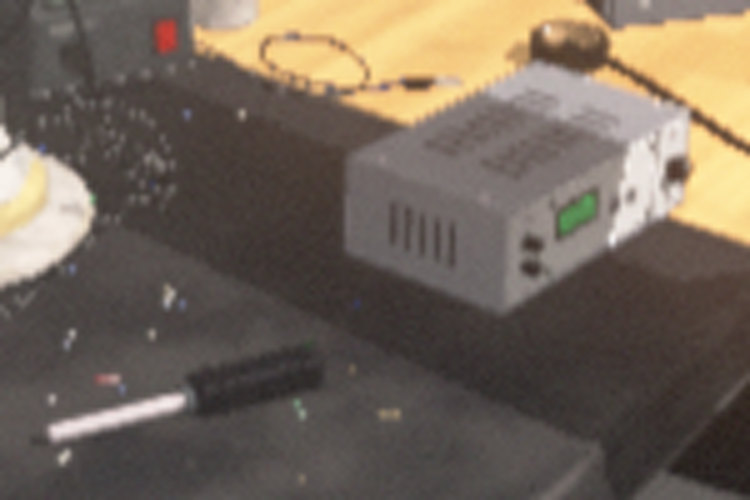

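Crop a: the rack top's corners are at (437,130), (715,165), (690,337) and (415,303). The rod tip is at (70,124), its joint with the handle at (165,178), and the handle's end near (258,225). Crop b: the green display faces the robot, so the rear faces +x.

Run:
```python
import pickle,cv2,numpy as np
from h import *
d=pickle.load(open("d0.pkl","rb"));c=d["top"];s=d["scene"]
f=lambda u,v,z:ray(c,140+(u+.5)/4.5-.5,185+(v+.5)/4.5-.5,z)
P=np.array([f(*p,.064) for p in[(437,130),(715,165),(690,337),(415,303)]])
print(P[:,:2],P.mean(0))
e=P[0]-P[1]+P[3]-P[2];print("rack yaw",np.degrees(np.arctan2(-e[0],e[1])))
print([np.linalg.norm(P[i]-P[i-1]) for i in range(4)])
t=f(70,124,.01);j=f(165,178,.01);h=f(258,225,.01);print(t,j,h)
g=lambda u,v,z:ray(s,195+(u+.5)/5-.5,165+(v+.5)/5-.5,z)
t2=g(50,434,.01);j2=g(188,402,.01);print("scene",t2,j2)
q=j2-t2;q1=j-t;print(np.degrees(np.arctan2(q[1],q[0])),np.degrees(np.arctan2(q1[1],q1[0])),np.linalg.norm(q),np.linalg.norm(q1))
print("scene rack corners",g(345,155,.064),g(503,213,.064), g(688,108,.064))
print("vise base",[ray(c,u,v,0.0)[:2] for u,v in[(172,165),(236,155),(205,178)]],[ray(s,u,v,0.0)[:2] for u,v in[(146,212),(215,212),(180,223)]])
print("things",[ray(c,u,v,.01)[:2] for u,v in[(347,205),(375,254),(19,223),(322,127)]])
```

```text
[[ 0.51056512  0.08129463]
 [ 0.48843695 -0.0961232 ]
 [ 0.38007807 -0.07923116]
 [ 0.40087055  0.09440234]] [4.44987674e-01 8.56528961e-05 6.40000000e-02]
rack yaw -6.970568765616384
[np.float64(0.11047493816839848), np.float64(0.17879244943882722), np.float64(0.10966762815642209), np.float64(0.174874003426538)]
[0.51859823 0.32994622 0.01      ] [0.48262143 0.26530012 0.01      ] [0.45156984 0.20262082 0.01      ]
scene [0.51654814 0.32986748 0.01      ] [0.47924739 0.26887599 0.01      ]
-121.44883155953217 -119.09678519771133 0.07149341186571556 0.07398275793987803
scene rack corners [0.50826087 0.08243239 0.064     ] [0.40190579 0.09525477 0.064     ] [ 0.37982047 -0.08295995  0.064     ]
vise base [array([0.66480198, 0.28500255]), array([0.69598209, 0.08834215]), array([0.62433731, 0.18268371])] [array([0.79697474, 0.24925296]), array([0.63565776, 0.13846992]), array([0.67365603, 0.24351421])]
things [array([ 0.54078943, -0.24636661]), array([ 0.39559356, -0.32514429]), array([0.48539484, 0.74083319]), array([ 0.78128274, -0.17583211])]
```

Emit:
{"name": "play_rows", "arguments": {
  "rows": [
    {"slide":[-0.29,0.27,0],"delta_rot":[0,0,0],"fingers":1},
    {"slide":[-0.29,0.27,0],"delta_rot":[0,0,0],"fingers":1},
    {"slide":[-0.29,0.27,0],"delta_rot":[0,0,0],"fingers":1},
    {"slide":[-0.29,0.27,0],"delta_rot":[0,0,0],"fingers":1},
    {"slide":[-0.29,0.27,0],"delta_rot":[0,0,0],"fingers":1},
    {"slide":[-0.29,0.27,0],"delta_rot":[0,0,0],"fingers":1},
    {"slide":[-0.29,0.27,0],"delta_rot":[0,0,0],"fingers":1},
    {"slide":[-0.29,0.27,0],"delta_rot":[0,0,0],"fingers":1}
  ]
}}

```text
time_s: 1.1
tcp_pos: [0.4431, -0.2179, 0.2266]
eef_rot: [-180.0, 0.0, -161.2]
contact_force: [1.5, -0.9, -0.2]
gripper_width: 0.0874
gripper_force: 0.0
```

Emit:
{"name": "play_rows", "arguments": {
  "rows": [
    {"slide":[-0.14,0.36,0],"delta_rot":[0,0,0],"fingers":1},
    {"slide":[-0.14,0.36,0],"delta_rot":[0,0,0],"fingers":1},
    {"slide":[-0.14,0.36,0],"delta_rot":[0,0,0],"fingers":1},
    {"slide":[-0.14,0.36,0],"delta_rot":[0,0,0],"fingers":1},
    {"slide":[-0.14,0.36,0],"delta_rot":[0,0,0],"fingers":1},
    {"slide":[-0.14,0.36,0],"delta_rot":[0,0,0],"fingers":1},
    {"slide":[-0.14,0.36,0],"delta_rot":[0,0,0],"fingers":1},
    {"slide":[0,0,0],"delta_rot":[0,0,-1],"fingers":1}
  ]
}}

```text
time_s: 2.1
tcp_pos: [0.4596, 0.1887, 0.226]
eef_rot: [-180.0, -0.0, -156.3]
contact_force: [-0.4, 0.3, -0.1]
gripper_width: 0.0873
gripper_force: 0.0
```

Emit:
{"name": "play_rows", "arguments": {
  "rows": [
    {"slide":[0,0,0],"delta_rot":[0,0,-1],"fingers":1},
    {"slide":[0,0,0],"delta_rot":[0,0,-1],"fingers":1},
    {"slide":[0,0,0],"delta_rot":[0,0,-1],"fingers":1},
    {"slide":[0,0,0],"delta_rot":[0,0,-1],"fingers":1},
    {"slide":[0,0,0],"delta_rot":[0,0,-1],"fingers":1},
    {"slide":[0,0,0],"delta_rot":[0,0,-1],"fingers":1},
    {"slide":[0,0,0],"delta_rot":[0,0,-1],"fingers":1},
    {"slide":[0,0,0],"delta_rot":[0,0,-1],"fingers":1}
  ]
}}

```text
time_s: 3.1
tcp_pos: [0.4595, 0.1853, 0.2263]
eef_rot: [180.0, -0.0, -119.8]
contact_force: [0.4, 0.6, -0.3]
gripper_width: 0.0878
gripper_force: 0.0
```

Run:
```python
from plant import r
import cv2,pickle
s=r.get_state();print(s["time_s"],s["joints"],s["tcp_pos"],s["eef_rot"],s["contact_force"])
c=r.capture("wrist");cv2.imwrite("pics/w1.png",c["image"]);pickle.dump((s,c),open("w1.pkl","wb"))
print(c["fx"],c["T_tool_cam"])
```

```text
3.1 [ 4.47259805e+01  3.47494982e+00 -2.13936091e+01 -1.19615207e-02
 -6.51673372e+01 -7.44824964e+01] [0.45948648 0.18525499 0.22625523] [ 1.79979940e+02 -3.16847195e-02 -1.19761537e+02] [ 0.44127745  0.64201784 -0.32885618]
307.7012830137216 [[ 5.05309091e-04 -9.69897257e-01 -2.43513973e-01  6.60933540e-02]
 [ 9.99999872e-01  4.89826477e-04  1.24131153e-04  3.59352399e-04]
 [-1.11487317e-06 -2.43514005e-01  9.69897381e-01 -1.59003373e-01]
 [ 0.00000000e+00  0.00000000e+00  0.00000000e+00  1.00000000e+00]]
```

View pics/w1.png

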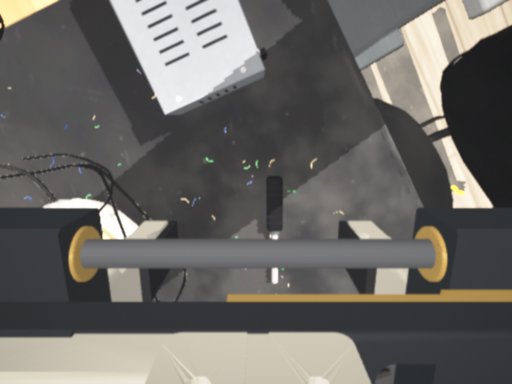

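The wrist view shows the handle from (274,176) to (274,231) and the rod tip at (275,283).

```bash
cat >> h.py <<'E'
from scipy.spatial.transform import Rotation as Ro
def wcam(s,c):
    T=np.eye(4);T[:3,:3]=Ro.from_euler("xyz",s["eef_rot"],degrees=True).as_matrix();T[:3,3]=s["tcp_pos"]
    M=np.linalg.inv(T@c["T_tool_cam"]);return dict(c,R=M[:3,:3],t=M[:3,3])
E
python3 - <<'E'
import pickle,numpy as np,cv2
from h import *
s,c=pickle.load(open("w1.pkl","rb"));w=wcam(s,c)
im=c["image"].astype(int)
for row in(185,195,205,215): print(row,np.where(im[row,255:295].sum(1)<90)[0]+255)
a,b,t=[ray(w,*p) for p in[(274.5,176,.02),(275,231.5,.018),(275,282,.01)]]
print(a,b,t,(a+b)/2)
R=Ro.from_euler("xyz",s["eef_rot"],degrees=True).as_matrix()
for p in(a,b,t,np.array([.463,.236,.01]),np.array([.5175,.33,.01])): print("tool",R.T@(p-s["tcp_pos"]))
E
```

```text
185 []
195 []
205 []
215 []
[0.44391574 0.20035164 0.02      ] [0.47822832 0.26388238 0.018     ] [0.51466613 0.33069703 0.01      ] [0.46107203 0.23211701 0.019     ]
tool [-0.00549026  0.02093857  0.20625957]
tool [-0.07767478  0.02268728  0.20822026]
tool [-0.15376834  0.02421908  0.21617872]
tool [-0.04591535  0.02206359  0.21623761]
tool [-0.15456995  0.02141301  0.21617729]
```

Emit:
{"name": "play_rows", "arguments": {
  "rows": [
    {"slide":[-0.2,0.07,0.2],"delta_rot":[0,0,0.2],"fingers":1},
    {"slide":[-0.21,0.075,0.2],"delta_rot":[0,0,0],"fingers":1},
    {"slide":[0,0,0.35],"delta_rot":[0,0,0],"fingers":1},
    {"slide":[0,0,0.35],"delta_rot":[0,0,0],"fingers":1},
    {"slide":[0,0,0.25],"delta_rot":[0,0,0],"fingers":1},
    {"slide":[0,0,0.1],"delta_rot":[0,0,0],"fingers":1},
    {"slide":[0,0,0],"delta_rot":[0,0,0],"fingers":1},
    {"slide":[0,0,0],"delta_rot":[0,0,0],"fingers":1}
  ]
}}

```text
time_s: 4.15
tcp_pos: [0.4729, 0.2503, 0.0105]
eef_rot: [-180.0, 0.1, -120.8]
contact_force: [-0.1, 0.2, -0.1]
gripper_width: 0.0877
gripper_force: 0.0
```

Emit:
{"name": "play_rows", "arguments": {
  "rows": [
    {"slide":[0,0,0.045],"delta_rot":[0,0,0],"fingers":1},
    {"slide":[0,0,0],"delta_rot":[0,0,0],"fingers":-1},
    {"slide":[0,0,0],"delta_rot":[0,0,0],"fingers":-1},
    {"slide":[0,0,0],"delta_rot":[0,0,0],"fingers":-1},
    {"slide":[0,0,0],"delta_rot":[0,0,0],"fingers":-1},
    {"slide":[0,0,0],"delta_rot":[0,0,0],"fingers":-1},
    {"slide":[0,0,0],"delta_rot":[0,0,0],"fingers":-1}
  ],
  "squeeze": 40
}}

```text
time_s: 5.03
tcp_pos: [0.4721, 0.2495, 0.0023]
eef_rot: [180.0, -0.0, -120.8]
contact_force: [-0.3, -0.3, 0.1]
gripper_width: 0.0332
gripper_force: 0.0
```

Emit:
{"name": "play_rows", "arguments": {
  "rows": [
    {"slide":[0,0,0],"delta_rot":[0,0,0],"fingers":-1},
    {"slide":[0,0,0],"delta_rot":[0,0,0],"fingers":-1},
    {"slide":[0,0,0],"delta_rot":[0,0,0],"fingers":-1},
    {"slide":[0,0,0],"delta_rot":[0,0,0],"fingers":-1}
  ]
}}

```text
time_s: 5.52
tcp_pos: [0.4721, 0.2495, 0.0023]
eef_rot: [180.0, -0.0, -120.8]
contact_force: [-0.2, 0.0, -0.2]
gripper_width: 0.0199
gripper_force: 39.8
```

Emit:
{"name": "play_rows", "arguments": {
  "rows": [
    {"slide":[0,0,-0.2],"delta_rot":[0,0,0],"fingers":-1},
    {"slide":[0,0,-0.4],"delta_rot":[0,0,0],"fingers":-1},
    {"slide":[0,0,-0.4],"delta_rot":[0,0,-1],"fingers":-1},
    {"slide":[0,0,0],"delta_rot":[0,0,-1],"fingers":-1},
    {"slide":[0,0,0],"delta_rot":[0,0,-1],"fingers":-1},
    {"slide":[0,0,0],"delta_rot":[0,0,-1],"fingers":-1},
    {"slide":[0,0,0],"delta_rot":[0,0,-1],"fingers":-1},
    {"slide":[0,0,0],"delta_rot":[0,0,-1],"fingers":-1}
  ]
}}

```text
time_s: 6.52
tcp_pos: [0.4718, 0.2493, 0.1521]
eef_rot: [180.0, -0.0, -93.2]
contact_force: [1.2, -0.4, -0.9]
gripper_width: 0.0198
gripper_force: 39.8
```

Emit:
{"name": "play_rows", "arguments": {
  "rows": [
    {"slide":[0,0,0],"delta_rot":[0,0,-1],"fingers":-1},
    {"slide":[0,0,0],"delta_rot":[0,0,-1],"fingers":-1},
    {"slide":[0,0,0],"delta_rot":[0,0,-1],"fingers":-1},
    {"slide":[0,0,0],"delta_rot":[0,0,-1],"fingers":-1},
    {"slide":[0,0,0],"delta_rot":[0,0,-1],"fingers":-1},
    {"slide":[0,0,0],"delta_rot":[0,0,-1],"fingers":-1},
    {"slide":[0,0,0],"delta_rot":[0,0,-1],"fingers":-1},
    {"slide":[0,0,0],"delta_rot":[0,0,-1],"fingers":-1}
  ]
}}

```text
time_s: 7.52
tcp_pos: [0.4718, 0.2493, 0.1521]
eef_rot: [180.0, 0.0, -56.5]
contact_force: [0.1, -0.1, -0.9]
gripper_width: 0.0194
gripper_force: 39.8
```

Emit:
{"name": "play_rows", "arguments": {
  "rows": [
    {"slide":[0,0,0],"delta_rot":[0,0,-1],"fingers":-1},
    {"slide":[0,0,0],"delta_rot":[0,0,-1],"fingers":-1},
    {"slide":[0,0,0],"delta_rot":[0,0,-1],"fingers":-1},
    {"slide":[0,0,0],"delta_rot":[0,0,-1],"fingers":-1},
    {"slide":[0,0,0],"delta_rot":[0,0,-1],"fingers":-1},
    {"slide":[0,0,0],"delta_rot":[0,0,-1],"fingers":-1},
    {"slide":[0,0,0],"delta_rot":[0,0,-1],"fingers":-1},
    {"slide":[0,0,0],"delta_rot":[0,0,-1],"fingers":-1}
  ]
}}

```text
time_s: 8.52
tcp_pos: [0.4718, 0.2493, 0.1521]
eef_rot: [180.0, 0.0, -19.8]
contact_force: [-0.4, 0.0, -1.1]
gripper_width: 0.0196
gripper_force: 39.8
```

Emit:
{"name": "play_rows", "arguments": {
  "rows": [
    {"slide":[0,0,0],"delta_rot":[0,0,-1],"fingers":-1},
    {"slide":[0,0,0],"delta_rot":[0,0,-1],"fingers":-1},
    {"slide":[0,0,0],"delta_rot":[0,0,-0.79],"fingers":-1},
    {"slide":[0.08,0.32,0],"delta_rot":[0,0,0],"fingers":-1},
    {"slide":[0.08,0.32,0],"delta_rot":[0,0,0],"fingers":-1},
    {"slide":[0.08,0.32,0],"delta_rot":[0,0,0],"fingers":-1},
    {"slide":[0.08,0.32,0],"delta_rot":[0,0,0],"fingers":-1},
    {"slide":[0.08,0.32,0],"delta_rot":[0,0,0],"fingers":-1}
  ]
}}

```text
time_s: 9.52
tcp_pos: [0.5013, 0.0023, 0.1524]
eef_rot: [-180.0, -0.0, -7.2]
contact_force: [1.7, 0.5, -1.1]
gripper_width: 0.0196
gripper_force: 39.8
```

Run:
```python
from plant import r
import cv2,pickle,numpy as np
s=r.get_state();print(s["time_s"],s["joints"],s["tcp_pos"],s["eef_rot"],s["contact_force"])
c=r.capture("wrist");pickle.dump((s,c),open("w2.pkl","wb"))
b=r.capture("scene")["image"]
cv2.imwrite("pics/w2.png",np.hstack([c["image"],b[60:, 100:388][:324]]) if 0 else np.hstack([cv2.resize(c["image"],(400,300)),cv2.resize(b[50:275,100:400],(400,300))]))
```

```text
9.525 [ 2.27519174e+01  7.86383481e+00 -2.68982493e+01 -6.18973932e-03
 -5.52324906e+01  6.00701818e+01] [0.50131631 0.00229187 0.15235372] [-1.79992886e+02 -2.16456044e-03 -7.18143044e+00] [ 1.69664541  0.50864683 -1.14122975]
```

View pics/w2.png

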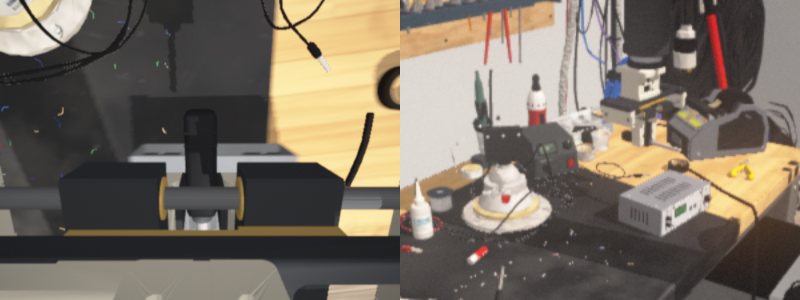

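Emit:
{"name": "play_rows", "arguments": {
  "rows": [
    {"slide":[0.4,0.11,0],"delta_rot":[0,0,-0.04],"fingers":-1},
    {"slide":[0.4,0.11,0],"delta_rot":[0,0,0],"fingers":-1},
    {"slide":[0,0,0],"delta_rot":[0,0,0],"fingers":-1}
  ]
}}

```text
time_s: 10.0
tcp_pos: [0.6192, -0.0449, 0.1503]
eef_rot: [179.9, 0.1, -7.1]
contact_force: [-0.8, -0.3, -1.6]
gripper_width: 0.0195
gripper_force: 39.8
```

Emit:
{"name": "play_rows", "arguments": {
  "rows": [
    {"slide":[0,0,0.25],"delta_rot":[0,0,0],"fingers":-1},
    {"slide":[0,0,0.25],"delta_rot":[0,0,0],"fingers":-1},
    {"slide":[0,0,0.2],"delta_rot":[0,0,0],"fingers":-1},
    {"slide":[0,0,0.13],"delta_rot":[0,0,0],"fingers":-1},
    {"slide":[0,0,0],"delta_rot":[0,0,0],"fingers":-1},
    {"slide":[0,0,0],"delta_rot":[0,0,0],"fingers":-1}
  ]
}}

```text
time_s: 10.75
tcp_pos: [0.6169, -0.0433, 0.0287]
eef_rot: [-180.0, -0.1, -7.0]
contact_force: [0.6, -0.9, -1.1]
gripper_width: 0.0197
gripper_force: 39.8
```

```bash
cat > st.py <<'E'
from plant import r
import numpy as np
from h import *
s=r.get_state();p=s["tcp_pos"]-np.array([.445,0,0]);a=np.radians(-7);M=np.array([[np.cos(a),np.sin(a),0],[-np.sin(a),np.cos(a),0],[0,0,1]])
R=Ro.from_euler("xyz",s["eef_rot"],degrees=True).as_matrix()
print(s["time_s"],"tip rack mm",(M@(p+R@[-.090,0,-.0077])*1e3).round(1),"F rack",(M@s["contact_force"]).round(1),s["eef_rot"].round(2))
E
python3 st.py
```

```text
10.75 tip rack mm [ 85.9 -22.1  36.3] F rack [ 0.7 -0.8 -1.1] [-1.7999e+02 -5.0000e-02 -6.9800e+00]
```

Emit:
{"name": "play_rows", "arguments": {
  "rows": [
    {"slide":[-0.07,0.015,0.015],"delta_rot":[0,0,0],"fingers":-1},
    {"slide":[-0.07,0,0],"delta_rot":[0,0,0],"fingers":-1},
    {"slide":[-0.07,0,0],"delta_rot":[0,0,0],"fingers":-1},
    {"slide":[-0.05,0,0],"delta_rot":[0,0,0],"fingers":-1},
    {"slide":[0,0,0],"delta_rot":[0,0,0],"fingers":-1}
  ]
}}

```text
time_s: 11.38
tcp_pos: [0.5771, -0.0411, 0.0259]
eef_rot: [-180.0, -0.0, -7.0]
contact_force: [0.2, 0.1, -1.2]
gripper_width: 0.0194
gripper_force: 39.8
```

```bash
python3 st.py
```

```text
11.375 tip rack mm [ 46.1 -24.7  33.5] F rack [ 0.2  0.1 -1.2] [-1.7999e+02 -1.0000e-02 -7.0000e+00]
```

Now advancing in small steps until contact.

Emit:
{"name": "play_rows", "arguments": {
  "rows": [
    {"slide":[-0.013,0,0],"delta_rot":[0,0,0],"fingers":-1},
    {"slide":[-0.007,0,0],"delta_rot":[0,0,0],"fingers":-1},
    {"slide":[-0.007,0,0],"delta_rot":[0,0,0],"fingers":-1}
  ]
}}

```text
time_s: 11.75
tcp_pos: [0.5736, -0.0408, 0.0254]
eef_rot: [180.0, 0.0, -7.0]
contact_force: [-0.2, 0.2, -0.7]
gripper_width: 0.0197
gripper_force: 39.8
```

Emit:
{"name": "play_rows", "arguments": {
  "rows": [
    {"slide":[-0.007,0,0],"delta_rot":[0,0,0],"fingers":-1}
  ]
}}

```text
time_s: 11.88
tcp_pos: [0.5725, -0.0406, 0.0255]
eef_rot: [180.0, 0.0, -7.0]
contact_force: [0.6, -0.1, -1.5]
gripper_width: 0.0195
gripper_force: 39.8
```

Emit:
{"name": "play_rows", "arguments": {
  "rows": [
    {"slide":[-0.007,0,0],"delta_rot":[0,0,0],"fingers":-1}
  ]
}}

```text
time_s: 12.0
tcp_pos: [0.5714, -0.0405, 0.0255]
eef_rot: [180.0, 0.0, -7.0]
contact_force: [-0.3, 0.0, -0.1]
gripper_width: 0.0195
gripper_force: 39.8
```

Emit:
{"name": "play_rows", "arguments": {
  "rows": [
    {"slide":[-0.007,0,0],"delta_rot":[0,0,0],"fingers":-1}
  ]
}}

```text
time_s: 12.12
tcp_pos: [0.5703, -0.0403, 0.0256]
eef_rot: [-180.0, 0.0, -7.0]
contact_force: [-0.9, 0.1, -0.7]
gripper_width: 0.0199
gripper_force: 39.8
```

Emit:
{"name": "play_rows", "arguments": {
  "rows": [
    {"slide":[-0.007,0,0],"delta_rot":[0,0,0],"fingers":-1}
  ]
}}

```text
time_s: 12.25
tcp_pos: [0.5702, -0.0402, 0.0258]
eef_rot: [-180.0, -0.1, -7.0]
contact_force: [3.7, -0.8, -1.1]
gripper_width: 0.0194
gripper_force: 39.8
```

Emit:
{"name": "play_rows", "arguments": {
  "rows": [
    {"slide":[0,0,0],"delta_rot":[0,0,0],"fingers":-1}
  ]
}}

```text
time_s: 12.38
tcp_pos: [0.5702, -0.0401, 0.0259]
eef_rot: [-180.0, -0.1, -7.0]
contact_force: [1.9, -0.2, -1.6]
gripper_width: 0.0198
gripper_force: 39.8
```

Emit:
{"name": "play_rows", "arguments": {
  "rows": [
    {"slide":[-0.003,-0.013,0],"delta_rot":[0,0,0],"fingers":-1},
    {"slide":[0,-0.013,0],"delta_rot":[0,0,0],"fingers":-1},
    {"slide":[0,-0.013,0],"delta_rot":[0,0,0],"fingers":-1}
  ]
}}

```text
time_s: 12.75
tcp_pos: [0.5708, -0.0346, 0.0261]
eef_rot: [180.0, -0.1, -7.0]
contact_force: [4.0, -4.1, -0.5]
gripper_width: 0.0197
gripper_force: 39.9
```

```bash
python3 st.py
```

```text
12.75 tip rack mm [ 39.1 -19.   33.6] F rack [ 4.5 -3.6 -0.5] [ 1.7999e+02 -1.1000e-01 -6.9600e+00]
```

Emit:
{"name": "play_rows", "arguments": {
  "rows": [
    {"slide":[0,-0.013,0],"delta_rot":[0,0,0],"fingers":-1},
    {"slide":[0,-0.013,0],"delta_rot":[0,0,0],"fingers":-1}
  ]
}}

```text
time_s: 13.0
tcp_pos: [0.5713, -0.0307, 0.026]
eef_rot: [180.0, -0.1, -7.0]
contact_force: [4.3, -3.0, -0.8]
gripper_width: 0.0201
gripper_force: 39.9
```

```bash
python3 st.py
```

```text
13.0 tip rack mm [ 39.  -15.2  33.6] F rack [ 4.7 -2.5 -0.8] [ 1.7999e+02 -1.1000e-01 -6.9600e+00]
```

Emit:
{"name": "play_rows", "arguments": {
  "rows": [
    {"slide":[0,-0.013,0],"delta_rot":[0,0,0],"fingers":-1},
    {"slide":[0,-0.013,0],"delta_rot":[0,0,0],"fingers":-1}
  ]
}}

```text
time_s: 13.25
tcp_pos: [0.5718, -0.0268, 0.0261]
eef_rot: [180.0, -0.1, -7.0]
contact_force: [4.0, -4.0, -1.3]
gripper_width: 0.0196
gripper_force: 39.9
```

```bash
python3 st.py
```

```text
13.25 tip rack mm [ 39.1 -11.2  33.6] F rack [ 4.4 -3.5 -1.3] [ 1.7999e+02 -1.1000e-01 -6.9500e+00]
```

Emit:
{"name": "play_rows", "arguments": {
  "rows": [
    {"slide":[0,-0.013,0],"delta_rot":[0,0,0],"fingers":-1},
    {"slide":[0,-0.013,0],"delta_rot":[0,0,0],"fingers":-1}
  ]
}}

```text
time_s: 13.5
tcp_pos: [0.5722, -0.023, 0.0261]
eef_rot: [180.0, -0.1, -7.0]
contact_force: [4.7, -3.6, -0.5]
gripper_width: 0.0195
gripper_force: 39.9
```

```bash
python3 st.py
```

```text
13.5 tip rack mm [39.1 -7.3 33.6] F rack [ 5.1 -3.  -0.5] [ 1.7999e+02 -1.1000e-01 -6.9600e+00]
```

Emit:
{"name": "play_rows", "arguments": {
  "rows": [
    {"slide":[0,-0.013,0],"delta_rot":[0,0,0],"fingers":-1},
    {"slide":[0,-0.013,0],"delta_rot":[0,0,0],"fingers":-1}
  ]
}}

```text
time_s: 13.75
tcp_pos: [0.5727, -0.0191, 0.0261]
eef_rot: [180.0, -0.1, -7.0]
contact_force: [3.7, -5.0, -0.1]
gripper_width: 0.0199
gripper_force: 39.9
```

Emit:
{"name": "play_rows", "arguments": {
  "rows": [
    {"slide":[0,-0.013,0],"delta_rot":[0,0,0],"fingers":-1},
    {"slide":[0,-0.013,0],"delta_rot":[0,0,0],"fingers":-1}
  ]
}}

```text
time_s: 14.0
tcp_pos: [0.5731, -0.0152, 0.026]
eef_rot: [180.0, -0.1, -7.0]
contact_force: [4.5, -4.5, -0.6]
gripper_width: 0.02
gripper_force: 39.9
```

```bash
python3 st.py
```

```text
14.0 tip rack mm [39.   0.5 33.6] F rack [ 5.  -3.9 -0.6] [ 1.7999e+02 -1.0000e-01 -6.9600e+00]
```

Emit:
{"name": "play_rows", "arguments": {
  "rows": [
    {"slide":[0,-0.013,0],"delta_rot":[0,0,0],"fingers":-1},
    {"slide":[0,-0.013,0],"delta_rot":[0,0,0],"fingers":-1}
  ]
}}

```text
time_s: 14.25
tcp_pos: [0.5734, -0.0113, 0.026]
eef_rot: [180.0, -0.1, -7.0]
contact_force: [3.1, -2.9, -1.2]
gripper_width: 0.0197
gripper_force: 39.8
```

Emit:
{"name": "play_rows", "arguments": {
  "rows": [
    {"slide":[0,-0.013,0],"delta_rot":[0,0,0],"fingers":-1},
    {"slide":[0,-0.013,0],"delta_rot":[0,0,0],"fingers":-1}
  ]
}}

```text
time_s: 14.5
tcp_pos: [0.5721, -0.0072, 0.0252]
eef_rot: [180.0, 0.1, -7.0]
contact_force: [-0.3, -0.7, -1.5]
gripper_width: 0.0197
gripper_force: 39.8
```

```bash
python3 st.py
```

```text
14.5 tip rack mm [37.1  8.5 33.1] F rack [-0.2 -0.7 -1.5] [ 1.7999e+02  8.0000e-02 -7.0400e+00]
```

The rod dropped in at y of about 8 mm. I'll push a little deeper, then check the side force.

Emit:
{"name": "play_rows", "arguments": {
  "rows": [
    {"slide":[-0.015,0,0],"delta_rot":[0,0,0],"fingers":-1},
    {"slide":[0,-0.007,0],"delta_rot":[0,0,0],"fingers":-1}
  ]
}}

```text
time_s: 14.75
tcp_pos: [0.5703, -0.0059, 0.0254]
eef_rot: [180.0, 0.0, -7.0]
contact_force: [0.1, 0.6, -1.0]
gripper_width: 0.0195
gripper_force: 39.8
```

Emit:
{"name": "play_rows", "arguments": {
  "rows": [
    {"slide":[0,-0.007,0],"delta_rot":[0,0,0],"fingers":-1}
  ]
}}

```text
time_s: 14.88
tcp_pos: [0.5709, -0.0048, 0.0256]
eef_rot: [180.0, 0.0, -7.0]
contact_force: [0.2, 0.9, -0.6]
gripper_width: 0.0196
gripper_force: 39.8
```

Emit:
{"name": "play_rows", "arguments": {
  "rows": [
    {"slide":[0,-0.007,0],"delta_rot":[0,0,0],"fingers":-1}
  ]
}}

```text
time_s: 15.0
tcp_pos: [0.5709, -0.0041, 0.0255]
eef_rot: [180.0, 0.0, -7.0]
contact_force: [-0.4, -3.1, -1.0]
gripper_width: 0.0194
gripper_force: 39.8
```

```bash
python3 st.py
```

```text
15.0 tip rack mm [35.5 11.3 33.3] F rack [-0.  -3.1 -1. ] [ 1.7997e+02  2.0000e-02 -6.9900e+00]
```

Emit:
{"name": "play_rows", "arguments": {
  "rows": [
    {"slide":[-0.005,0.017,0],"delta_rot":[0,0,0],"fingers":-1},
    {"slide":[-0.02,0,0],"delta_rot":[0,0,0],"fingers":-1},
    {"slide":[-0.02,0,0],"delta_rot":[0,0,0],"fingers":-1},
    {"slide":[0,0,0],"delta_rot":[0,0,0],"fingers":-1}
  ]
}}

```text
time_s: 15.5
tcp_pos: [0.5638, -0.0055, 0.0256]
eef_rot: [-180.0, 0.0, -7.0]
contact_force: [0.1, 0.3, -0.2]
gripper_width: 0.0195
gripper_force: 39.8
```

```bash
python3 st.py
```

```text
15.5 tip rack mm [28.6  9.1 33.3] F rack [ 0.1  0.4 -0.2] [-180.      0.     -7.01]
```

Through the hole. Next is the back wall, pushed in gentle steps of about 1.5 mm.

Emit:
{"name": "play_rows", "arguments": {
  "rows": [
    {"slide":[-0.01,0,0],"delta_rot":[0,0,0],"fingers":-1},
    {"slide":[-0.01,0,0],"delta_rot":[0,0,0],"fingers":-1},
    {"slide":[-0.01,0,0],"delta_rot":[0,0,0],"fingers":-1}
  ]
}}

```text
time_s: 15.88
tcp_pos: [0.5604, -0.0049, 0.0258]
eef_rot: [-180.0, -0.1, -7.0]
contact_force: [3.7, -2.0, -1.3]
gripper_width: 0.0196
gripper_force: 39.8
```

Emit:
{"name": "play_rows", "arguments": {
  "rows": [
    {"slide":[-0.01,0,0],"delta_rot":[0,0,0],"fingers":-1},
    {"slide":[-0.01,0,0],"delta_rot":[0,0,0],"fingers":-1}
  ]
}}

```text
time_s: 16.12
tcp_pos: [0.5583, -0.0044, 0.0262]
eef_rot: [-180.0, -0.2, -7.0]
contact_force: [5.3, -2.8, -2.4]
gripper_width: 0.0198
gripper_force: 39.8
```

```bash
python3 st.py
```

```text
16.125 tip rack mm [23.   9.3 33.6] F rack [ 5.6 -2.2 -2.4] [-1.7996e+02 -1.7000e-01 -6.9700e+00]
```

Emit:
{"name": "play_rows", "arguments": {
  "rows": [
    {"slide":[-0.012,0,0],"delta_rot":[0,0,0],"fingers":-1},
    {"slide":[-0.012,0,0],"delta_rot":[0,0,0],"fingers":-1},
    {"slide":[-0.012,0,0],"delta_rot":[0,0,0],"fingers":-1},
    {"slide":[-0.012,0,0],"delta_rot":[0,0,0],"fingers":-1},
    {"slide":[-0.012,0,0],"delta_rot":[0,0,0],"fingers":-1}
  ]
}}

```text
time_s: 16.75
tcp_pos: [0.5494, -0.0033, 0.0262]
eef_rot: [-180.0, -0.2, -7.0]
contact_force: [4.7, -1.8, -1.8]
gripper_width: 0.0201
gripper_force: 39.8
```

```bash
python3 st.py
```

```text
16.75 tip rack mm [14.   9.4 33.6] F rack [ 4.9 -1.3 -1.8] [-1.7996e+02 -1.7000e-01 -6.9700e+00]
```

Emit:
{"name": "play_rows", "arguments": {
  "rows": [
    {"slide":[-0.012,0,0],"delta_rot":[0,0,0],"fingers":-1},
    {"slide":[-0.012,0,0],"delta_rot":[0,0,0],"fingers":-1},
    {"slide":[-0.012,0,0],"delta_rot":[0,0,0],"fingers":-1},
    {"slide":[-0.012,0,0],"delta_rot":[0,0,0],"fingers":-1},
    {"slide":[-0.012,0,0],"delta_rot":[0,0,0],"fingers":-1},
    {"slide":[0,0,0],"delta_rot":[0,0,0],"fingers":-1}
  ]
}}

```text
time_s: 17.5
tcp_pos: [0.5401, -0.0022, 0.0261]
eef_rot: [-180.0, -0.1, -7.0]
contact_force: [4.8, -1.7, -2.4]
gripper_width: 0.0199
gripper_force: 39.8
```

```bash
python3 st.py
python3 - <<'E'
from plant import r
import cv2,pickle,numpy as np
c=r.capture("scene");t=r.capture("top");pickle.dump((c,t),open("d3.pkl","wb"))
cv2.imwrite("pics/s3.png",np.hstack([cv2.resize(c["image"][150:250,240:340],(400,400)),cv2.resize(t["image"][190:290,210:310],(400,400))]))
E
```

```text
17.5 tip rack mm [ 4.6  9.3 33.6] F rack [ 5.  -1.1 -2.4] [-1.7996e+02 -1.4000e-01 -6.9800e+00]
```

View pics/s3.png

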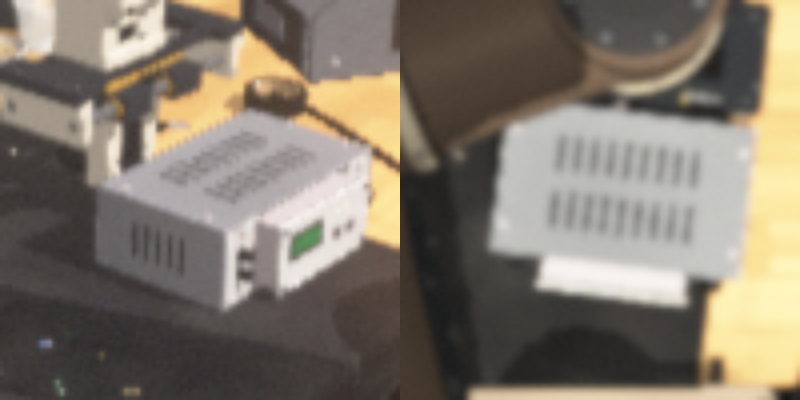

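The unit stands about 20 mm proud in both views. Now I'll draw the tool out and lay it down behind the rack.

Emit:
{"name": "play_rows", "arguments": {
  "rows": [
    {"slide":[0.03,0,0],"delta_rot":[0,0,0],"fingers":-1},
    {"slide":[0.07,0,0],"delta_rot":[0,0,0],"fingers":-1},
    {"slide":[0.1,0,0],"delta_rot":[0,0,0],"fingers":-1},
    {"slide":[0.1,0,0],"delta_rot":[0,0,0],"fingers":-1},
    {"slide":[0.1,0,0],"delta_rot":[0,0,0],"fingers":-1},
    {"slide":[0.1,0.04,0],"delta_rot":[0,0,0],"fingers":-1},
    {"slide":[0.07,0.04,0],"delta_rot":[0,0,0],"fingers":-1},
    {"slide":[0,0,0.05],"delta_rot":[0,0,0],"fingers":-1}
  ]
}}

```text
time_s: 18.6
tcp_pos: [0.6231, -0.0255, 0.0181]
eef_rot: [-180.0, -0.1, -7.1]
contact_force: [0.1, 0.2, -0.9]
gripper_width: 0.0198
gripper_force: 39.8
```

```bash
python3 st.py
```

```text
18.6 tip rack mm [89.9 -3.5 25.7] F rack [ 0.   0.2 -0.9] [-1.7998e+02 -6.0000e-02 -7.0700e+00]
```

Emit:
{"name": "play_rows", "arguments": {
  "rows": [
    {"slide":[0,0,0.05],"delta_rot":[0,0,0],"fingers":-1},
    {"slide":[0,0,0.03],"delta_rot":[0,0,0],"fingers":-1},
    {"slide":[0,0,0.015],"delta_rot":[0,0,0],"fingers":-1},
    {"slide":[0,0,0],"delta_rot":[0,0,0],"fingers":-1}
  ]
}}

```text
time_s: 19.1
tcp_pos: [0.622, -0.0246, 0.0037]
eef_rot: [180.0, 0.0, -7.0]
contact_force: [0.1, 0.0, -1.0]
gripper_width: 0.0196
gripper_force: 39.8
```

Emit:
{"name": "play_rows", "arguments": {
  "rows": [
    {"slide":[0,0,0.007],"delta_rot":[0,0,0],"fingers":-1},
    {"slide":[0,0,0.003],"delta_rot":[0,0,0],"fingers":-1},
    {"slide":[0,0,0],"delta_rot":[0,0,0],"fingers":-1}
  ]
}}

```text
time_s: 19.48
tcp_pos: [0.6223, -0.0248, 0.0024]
eef_rot: [-180.0, -0.0, -7.0]
contact_force: [0.3, 0.4, -0.7]
gripper_width: 0.0198
gripper_force: 39.8
```

Emit:
{"name": "play_rows", "arguments": {
  "rows": [
    {"slide":[0,0,0],"delta_rot":[0,0,0],"fingers":0.2},
    {"slide":[0,0,0],"delta_rot":[0,0,0],"fingers":0.2},
    {"slide":[0,0,0],"delta_rot":[0,0,0],"fingers":0.2},
    {"slide":[0,0,0],"delta_rot":[0,0,0],"fingers":0.2},
    {"slide":[0,0,-0.05],"delta_rot":[0,0,0],"fingers":0.2},
    {"slide":[0,0,-0.2],"delta_rot":[0,0,0],"fingers":0.2},
    {"slide":[0,0,-0.3],"delta_rot":[0,0,0],"fingers":0.2},
    {"slide":[0,0,-0.3],"delta_rot":[0,0,0],"fingers":0.2}
  ]
}}

```text
time_s: 20.48
tcp_pos: [0.622, -0.0249, 0.1316]
eef_rot: [180.0, 0.0, -7.0]
contact_force: [1.2, -0.1, -0.1]
gripper_width: 0.0529
gripper_force: 0.0
```

Run:
```python
from plant import r
import cv2,numpy as np
c=r.capture("scene")["image"];t=r.capture("wrist")["image"]
cv2.imwrite("pics/e.png",np.hstack([cv2.resize(c[100:280,160:400],(400,300)),cv2.resize(t,(400,300))]))
```

```text
(no output)
```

View pics/e.png

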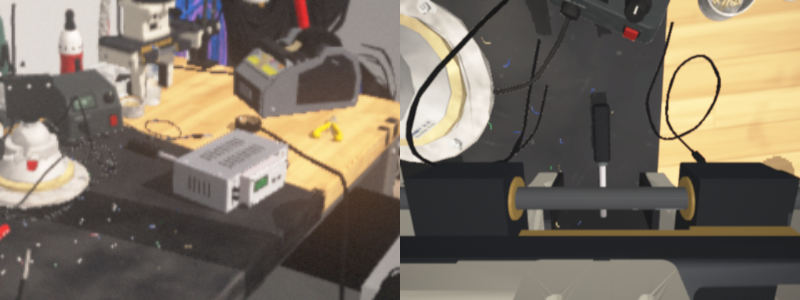

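The tool lies flat behind the rack with the gripper clear of it, the unit stands out, and the tape and pliers have not moved.

```bash
python3 -c "
from plant import r
print(r.close_job())"
```

```text
the job is handed in; nothing more can be done
None
```

The job is handed in (no verdict was returned): the rod found the hole about 9 mm left of centre (rack +y), the unit stands about 20 mm proud, the highest force read while probing and pushing was about 6 N, and the tool lies let go on the bench behind the rack.

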